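# Load seal blanks into a sprung feed track

## Task

Load the engraver's feeder: draw the sprung follower back by its wooden handle until it meets its rubber stop, without straining the stop, slide the handle sideways behind the catch and let go so that it stays back. Then stand the two square wooden blanks upright one behind the other in the empty track, draw the handle back a little to free it from the catch, and ease the follower forward, without letting it snap, until it presses the blanks together against the front stop. Let go with the handle back in the middle, and leave the turned piece, the mallet and the chisel alone.

Things in the scene. Friction and masses are not known exactly. Their poses are not given: they have to be found in the camera images.
- track: Fixed feeder: straight track with low steel lips, grey feed head (84 mm wide, 40 mm high) at its front. Origin on the bench, on the centre line, at the inner face of the steel front stop (62 mm wide, 36 mm high). +x runs back along the track (the way the follower is pulled), z up. Floor 4 mm above the bench; lips 33 mm apart inside, 5 mm thick, tops 14 mm above the bench, x 0 to 208 mm.
- mouth (a point): Centre of the space for the two blanks: on the track floor (4 mm above the bench), on the centre line, 28 mm behind the front stop. Axes as the track's.
- pad_zone (a point): Middle of the 36 mm range in which the rubber stop pad's face may lie. Pad and catch sit on a dark C-shaped bracket (y -10 to -48 mm, top 37 mm up), set anywhere in that range and not measured. The handle's bar meets the pad with the follower pulled back 73 to 109 mm: find it by feel or sight. It gives little: approach slowly, over 20 N strains it.
- handle_grip (a point): Grip point of the dark wooden handle: a post 14 mm along the track, 20 mm across, 35 to 78 mm above the bench; point on its axis, 60 mm up, 37 mm behind the follower's front face; axes as the track's. Its steel cross bar (14 mm along the track, 27 to 35 mm up) ends at y = -22 mm with the handle in the middle, 4 mm clear of the catch, and at -36 mm pushed over.
- follower (a joint): How far the follower (brass block 52 mm long, 30 mm wide, top 26 mm up) is pulled back along +x, in m, 0 to 0.125. At value q its front face is q + 8 mm behind the front stop, the handle's axis q + 45 mm. A spring pushes it forward: 3.3 N at 0, 6 N at 0.048, 9 N at 0.105. With both blanks loaded it rests at 0.048. Let go from far back it snaps forward.
- handle (a joint): Sideways place of the handle on the follower, m: 0 middle, 0.014 fully to the track's -y side. Takes 1.5 N, stays where left. With the bar at the pad it is 7 mm behind the catch's rear face and slides over freely; farther forward it runs against the catch's side. Pushed over and let forward 7 mm it rests on the catch (follower 0.066 to 0.102). Pressed there it drags: pull back 2 to 5 mm to free it.
- blank_a_mid (a point): Centre of one of the two loose blanks: a plain pale hardwood block 28 x 28 mm and 60 mm tall, 45 g, standing upright on the bench, turned any way about its vertical z axis; centre 30 mm above its foot. In the track its centre is 34 mm above the bench; the side lips reach only 10 mm up it.
- blank_b_mid (a point): Centre of the other loose blank, the same in all respects.
- turned: Bystander: a round turned wooden piece, 36 mm across, 60 mm tall, standing upright. Origin at its foot.
- mallet: Bystander: a dark wooden mallet lying on the bench; head 110 x 55 x 55 mm along its +x, handle 28 mm thick to -x. Origin under the head's handle end.
- chisel: Bystander: a chisel lying on the bench, 190 mm long, wooden handle towards its -x. Origin under the middle.
There are look-alikes about, which are no part of the job. What is shaped like the part that bears blank_a_mid but blue, grey or turquoise is not meant.

How it is judged:
On the way, in this order (a step that is already met when the one before it is completed fails the run):
1. the follower is held back by the catch, the robot off it, the track still empty (value of joint follower above 0.062 m and value of joint handle above 0.006 m and contact force between the fingers and follower below 0.1 N and velocity of joint follower below 0.01 m/s and horizontal distance between mouth and blank_a_mid above 0.06 m and horizontal distance between mouth and blank_b_mid above 0.06 m), for 0.2 s.
2. both blanks stand upright in the track, released, while the follower is still caught (value of joint follower above 0.062 m and value of joint handle above 0.006 m and x of blank_a_mid in the frame of track between 0.009 and 0.07 m and y of blank_a_mid in the frame of track between -0.006 and 0.006 m and z of blank_a_mid in the frame of track between 0.03 and 0.038 m and angle between each of blank_a_mid, blank_b_mid's own z axis and vertical below 0.1 rad and x of blank_b_mid in the frame of track between 0.009 and 0.07 m and y of blank_b_mid in the frame of track between -0.006 and 0.006 m and z of blank_b_mid in the frame of track between 0.03 and 0.038 m and contact force between the fingers and blank_a below 0.1 N and contact force between the fingers and blank_b below 0.1 N), for 0.2 s.
At the end, for the whole second after the job is handed in: Both blanks stand upright (within 0.1 rad) in the track, on its floor and pressed up to the front stop (together within 3 mm); the follower bears on them by its spring; its handle is back within 5 mm of the middle; all released and at rest (x of blank_a_mid in the frame of track between 0.009 and 0.047 m and y of blank_a_mid in the frame of track between -0.006 and 0.006 m and z of blank_a_mid in the frame of track between 0.03 and 0.038 m and angle between each of blank_a_mid, blank_b_mid's own z axis and vertical below 0.1 rad and x of blank_b_mid in the frame of track between 0.009 and 0.047 m and y of blank_b_mid in the frame of track between -0.006 and 0.006 m and z of blank_b_mid in the frame of track between 0.03 and 0.038 m and value of joint follower between 0.044 and 0.051 m and value of joint handle below 0.005 m and contact force between follower and anything else above 1.5 N and velocity of joint follower between -0.01 and 0.01 m/s and linear speed of each of blank_a, blank_b below 0.02 m/s and contact force between the fingers and follower below 0.1 N); the robot touches nothing.
It fails at once if the bracket is strained: more than 20 N between it and the follower with the handle in the middle (contact force between track and follower above 20 N and value of joint handle below 0.003 m).
It fails at once if the follower snaps forward, faster than 0.3 m/s (velocity of joint follower below -0.3 m/s and value of joint follower below 0.06 m).
It fails at once if the turned is disturbed (moved more than 20 mm) (distance of turned from where it was at the start of the episode above 0.02 m).
It fails at once if the mallet is disturbed (moved more than 20 mm) (distance of mallet from where it was at the start of the episode above 0.02 m).
It fails at once if the chisel is disturbed (moved more than 20 mm) (distance of chisel from where it was at the start of the episode above 0.02 m).
It also fails if it takes over 72 s, if anything falls off the work surface, if the arm or the gripper's body presses on something with over 40 N, if the wrist force passes 120 N, or if a joint passes its speed limit or range.

## Robot

A 6-joint arm with a two-finger parallel gripper is mounted at the origin on the work surface. World frame = base frame: x ahead of the robot, y to its left, z up, the work surface at z = 0. Lengths are in m, angles in rad, forces in N, time in s.
With the tool pointing down it reaches from about 0.25 to 0.725 m from the base axis. Payload 4 kg.
Tool frame: the origin (TCP) lies on the front face of the gripper's body, between the roots of the fingers; the fingertips stand 73 mm ahead of it and the grasp point (between the pads) lies 54 mm ahead of it; z points along the fingers, y is the direction in which the jaws open and shut (so a half turn about z gives the same grasp; the last joint's range is limited). The gripper opens to 85 mm and grips with 20 to 120 N. Pads are 22 mm wide; open, the fingers measure 114 mm over their backs; the gripper's body (76 mm by 85 mm) begins 54 mm behind the grasp point. The pads swing forward as they close: fully open they stand 13 mm farther back than shut.
Start: joints at [-1.206, 0.241, 0.005, 1.335, 0, 1.571], TCP at [0.178, -0.467, 0.304] pointing down, gripper open.
Joint ranges: [-2.72, 2.72], [-1.05, 1.87], [-1.09, 1.28], [-1.99, 2.15], [-1.42, 1.44], [-3.14, 3.14]. Speed limits (rad/s): [2.79, 2.79, 3.14, 3.14, 3.14, 3.14].

## Interface

Orientations are given as a unit quaternion [x, y, z, w].
In Python, from workcell import sensors, camera, order gives the robot as it stands. The module is installed in compiled form; this text tells all that it offers.
- The arm moves only by the shell command python3 -m inch 'ROWS'. ROWS is JSON, one flat list of numbers, 5 for each row, row after row: the opening, from -1 (shut) to 1 (fully open), then the shift along the tool's x, y, z in mm, then the turn about the tool's z in units of 6 degrees (1.0 is 6 degrees). A call has 1 to 8 rows; each row is the pose to reach, as a shift and turn from the pose commanded when the call began, along the tool's axes at that moment; what a row does not reach only later rows make up. A row lasts 1/10 s, in which the tool goes at most 50 mm and 8.59 degrees, less where a joint would pass 70% of its speed; a pose out of reach is approached as far as the arm can. A call with a gripper value outside its range is refused whole. The fingers move at their own pace and stop on an object; the grip force is fixed at half the most. Time passes only in rows, so rows that repeat a pose let the fingers close. It gives the time, the measured TCP pose, the force and the opening at its end, in the units of the state.
- sensors.get_obs(): the state, without advancing time (a new reading comes with each control period).
- camera(name): name is "scene" or "top" or "wrist"; returns a dict with "pixels" (384x512x3 uint8, red, green, blue), "intrinsics" (3x3 intrinsics, pixels), "extrinsics" (4x4, takes a point from camera to world coordinates). Camera axes: x right, y down, z forward; pixel columns grow to the right and rows downward; lengths in m; the calibration is good to about 2 mm. A picture is of the moment at which its call begins. There is no depth.
- order.job_done(): hands the job in, once; it reports no verdict.
The state is a dict: "clock": time; "joint_pos": joint angles; "joint_vel": joint speeds; "tau": joint torques, N m; "eef_pos": TCP position; "tool_rot": TCP orientation; "ft_force": force on the tool from outside, world axes, zero at the start; "ft_torque": the same for the moment, N m; "grip_width": finger opening in m.
Only numpy, scipy, OpenCV 4.12 (cv2) and the standard library are available. Lean on these libraries where they do the work, as an engineer would, in place of code of your own. Each camera call takes 0.05 s, during which the arm holds its last target.

## Working session

There is one attempt and no reset: what is moved stays moved. The work goes in short steps, Python scripts to look and compute and a shell command to move; the robot and the scene stay as the last step left them, time stands still between calls to the robot, and variables do not carry over. Pictures are saved under pics/ and viewed, and the job is handed in when it is done.

```bash
mkdir -p pics; ls; python3 - <<'E'
from workcell import sensors, camera
import cv2
for n in ("scene","top","wrist"):
    c=camera(n); cv2.imwrite(f"pics/{n}0.png",c["pixels"][:,:,::-1])
    print(n,c["intrinsics"].tolist(),c["extrinsics"].round(4).tolist())
print(sensors.get_obs())
E
```

```text
pics
scene [[385.54267316115045, 0.0, 248.0720240495166], [0.0, 385.54267316115045, 195.69506978241446], [0.0, 0.0, 1.0]] [[-0.6403, 0.4365, -0.632, 1.2813], [0.7678, 0.388, -0.5099, 0.5622], [0.0227, -0.8117, -0.5836, 0.6855], [0.0, 0.0, 0.0, 1.0]]
top [[484.6551474538874, 0.0, 254.80954317370103], [0.0, 484.6551474538874, 196.0051385571913], [0.0, 0.0, 1.0]] [[-0.014, -0.9814, 0.1917, 0.3903], [-0.9999, 0.0119, -0.0118, 0.031], [0.0093, -0.1918, -0.9814, 1.1691], [0.0, 0.0, 0.0, 1.0]]
wrist [[281.88233327934, 0.0, 252.60303694014885], [0.0, 281.88233327934, 195.43473020366952], [0.0, 0.0, 1.0]] [[0.3557, -0.8983, -0.2581, 0.2437], [-0.9346, -0.3422, -0.097, -0.4413], [-0.0012, 0.2757, -0.9612, 0.372], [0.0, 0.0, 0.0, 1.0]]
{'clock': 0.15, 'joint_pos': array([-1.20601036e+00,  2.41266595e-01,  4.04274603e-03,  1.33520612e+00,
        1.11256878e-05,  1.57077706e+00]), 'joint_vel': array([-0.00024793, -0.00235583,  0.00351781, -0.00038033,  0.00043134,
        0.00145217]), 'tau': array([ 8.75649075e-04, -3.72635543e+01,  2.52638930e+01,  1.23991520e-02,
       -7.69681287e-05, -5.16064460e-06]), 'eef_pos': array([ 0.17824902, -0.46676381,  0.30320751]), 'tool_rot': array([ 9.83410387e-01,  1.81392787e-01, -1.42679380e-04, -8.04282007e-04]), 'ft_force': array([ 0.41431195,  0.42024364, -0.1712793 ]), 'ft_torque': array([ 0.0142794 , -0.00233951, -0.04411907]), 'grip_width': 0.08540611016717914}
```

View pics/top0.png

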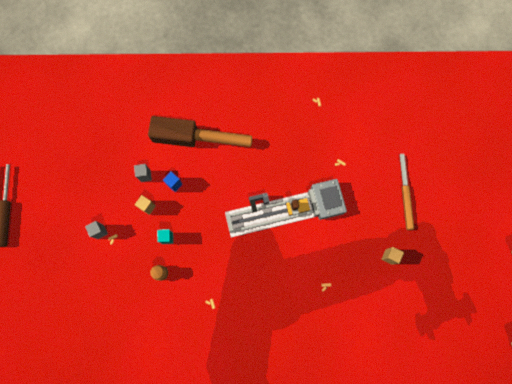

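View pics/scene0.png

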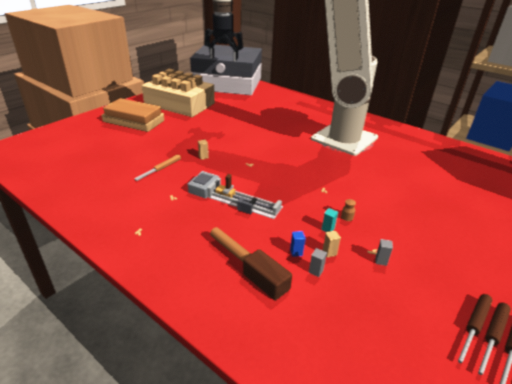

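View pics/wrist0.png

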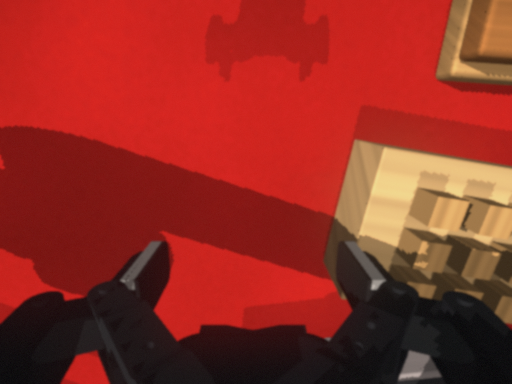

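```bash
cat > h.py <<'E'
import numpy as np, cv2
from workcell import sensors, camera
def ray(c,u,v,z):
    K=c["intrinsics"];T=c["extrinsics"]
    d=T[:3,:3]@np.linalg.solve(K,[u,v,1.]);o=T[:3,3]
    return o+d*(z-o[2])/d[2]
def proj(c,p):
    T=np.linalg.inv(c["extrinsics"]);q=T[:3,:3]@np.asarray(p)+T[:3,3];q=c["intrinsics"]@q;return q[:2]/q[2]
E
python3 - <<'E'
from h import *
c=camera("top");np.savez("top.npz",**c)
im=c["pixels"][:,:,::-1]
a=cv2.resize(im[175:250,215:355],None,fx=5.6,fy=5.6,interpolation=cv2.INTER_CUBIC);cv2.imwrite("pics/t1.png",a)
b=np.hstack([cv2.resize(im[185:225,125:165],None,fx=9,fy=9,interpolation=cv2.INTER_CUBIC),cv2.resize(im[236:276,373:413],None,fx=9,fy=9,interpolation=cv2.INTER_CUBIC)]);cv2.imwrite("pics/t2.png",b)
E
```

```text
(no output)
```

View pics/t1.png

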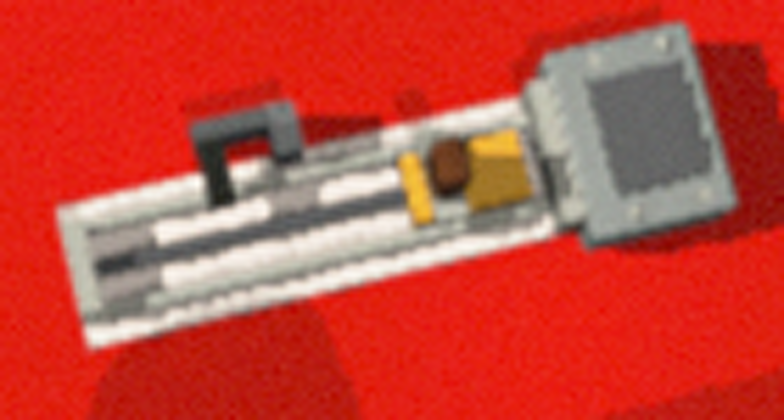

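View pics/t2.png

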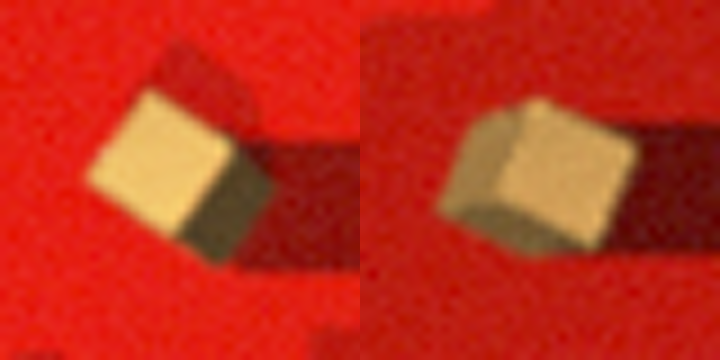

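```bash
python3 - <<'E'
from h import *
c=dict(np.load("top.npz"))
f=lambda x,y,z:ray(c,215+(x+.5)/5.6-.5,175+(y+.5)/5.6-.5,z)
P={k:f(*v) for k,v in dict(rt=(62,208,.014),ft=(520,98,.014),rb=(90,348,.014),fb=(555,232,.014),h1=(545,55,.04),h2=(685,22,.04),h3=(735,200,.04),h4=(590,245,.04),post=(452,156,.078),bl=(190,125,.037),brk=(300,158,.037),brr=(213,200,.037),brt=(295,103,.037),cf=(300,110,.037)).items()}
for k,v in P.items(): print(k,v.round(4))
d1=P['rt']-P['ft'];d2=P['rb']-P['fb']
for d in(d1,d2,P['h1']-P['h2'],P['h4']-P['h3']):print(np.degrees(np.arctan2(d[1],d[0])),np.linalg.norm(d))
rear=(P['rt']+P['rb'])/2
hsv=cv2.cvtColor(c["pixels"],cv2.COLOR_RGB2HSV)
g=lambda x,y,ox,oy:ray(c,ox+(x+.5)/9-.5,oy+(y+.5)/9-.5,.06)
for n,cs in dict(A=[(150,88),(236,150),(175,240),(86,178)],):
    pass
E
echo
```

```text
rt [0.5781 0.088  0.014 ]
ft [ 0.624  -0.1111  0.014 ]
rb [0.5175 0.0762 0.014 ]
fb [ 0.565  -0.1242  0.014 ]
h1 [ 0.6374 -0.1192  0.04  ]
h2 [ 0.6511 -0.1797  0.04  ]
h3 [ 0.5738 -0.1972  0.04  ]
h4 [ 0.5553 -0.1352  0.04  ]
post [ 0.5872 -0.0746  0.078 ]
bl [0.6094 0.0325 0.037 ]
brk [ 0.5946 -0.014   0.037 ]
brr [0.577  0.0231 0.037 ]
brt [ 0.6184 -0.0123  0.037 ]
cf [ 0.6153 -0.0144  0.037 ]
102.9930453255846 0.20436806637907332
103.33331624884077 0.20593860072433556
102.7912386153793 0.061996937240474344
106.52037337373923 0.06473186097831705
Traceback (most recent call last):
ValueError: not enough values to unpack (expected 2, got 1)
```

```bash
cat >> h.py <<'E'
def go(xyz,yaw_x_deg):
    """shift (tool mm) and turn (6deg units) to TCP target xyz, tool x axis heading"""
    from scipy.spatial.transform import Rotation as R
    o=sensors.get_obs();M=R.from_quat(o["tool_rot"]).as_matrix()
    d=M.T@(np.array(xyz)-o["eef_pos"])*1000
    cur=np.degrees(np.arctan2(M[1,0],M[0,0]));t=-(yaw_x_deg-cur);t=(t+180)%360-180
    print("shift",d.round(1),"turn",round(t/6,2),"cur yaw",round(cur,2),"pos",o["eef_pos"].round(4),"t",o["clock"],"z",M[:,2].round(3))
E
python3 - <<'E'
from h import *
c=dict(np.load("top.npz"))
f=lambda x,y,z:ray(c,215+(x+.5)/5.6-.5,175+(y+.5)/5.6-.5,z)
P=[f(*v,.004) for v in [(62,208),(520,98),(90,348),(555,232)]]
for p in P:print(p.round(4))
a=np.radians(103.2);u=np.array([np.cos(a),np.sin(a),0]);n=np.array([-u[1],u[0],0])
print("lat",[round(p@n*1000,1) for p in P],"post lat",f(452,156,.078)@n*1000, "rear along",[round(p@u*1000,1) for p in P],f(452,156,.078)@u*1000)
for n_,o,cs in [("A",(125,185),[(150,88),(236,150),(175,240),(86,178)]),("B",(373,236),[(178,97),(278,150),(238,250),(135,195)])]:
    q=np.array([ray(c,o[0]+(x+.5)/9-.5,o[1]+(y+.5)/9-.5,.06) for x,y in cs]);
    e=np.diff(np.vstack([q,q[:1]]),axis=0)
    print(n_,q.mean(0).round(4),[(round(np.linalg.norm(v)*1000),round(np.degrees(np.arctan2(v[1],v[0]))%90,1)) for v in e])
go([0.587,-0.085,0.25],103.2)
E
```

```text
[0.5797 0.0885 0.004 ]
[ 0.6261 -0.1123  0.004 ]
[0.5186 0.0766 0.004 ]
[ 0.5665 -0.1255  0.004 ]
lat [np.float64(-584.6), np.float64(-583.9), np.float64(-522.4), np.float64(-522.9)] post lat -554.6935742388481 rear along [np.float64(-46.2), np.float64(-252.3), np.float64(-43.8), np.float64(-251.5)] -206.6849584511327
A [0.5941 0.2785 0.06  ] [(28, np.float64(53.8)), (28, np.float64(57.3)), (29, np.float64(54.8)), (28, np.float64(56.2))]
B [ 0.4663 -0.3019  0.06  ] [(28, np.float64(60.7)), (28, np.float64(64.4)), (29, np.float64(60.6)), (28, np.float64(62.9))]
shift [ 518.  -210.8   53.6] turn -13.72 cur yaw 20.9 pos [ 0.1783 -0.4668  0.3033] t 0.2 z [-0.     0.001 -1.   ]
```

```bash
python3 -m inch '[1,40,-17,0,-1.3, 1,84,-35,0,-2.6, 1,128,-54,0,-3.9, 1,172,-73,5,-5.2, 1,216,-91,15,-6.5, 1,260,-110,25,-7.8, 1,304,-128,35,-9.1, 1,348,-147,45,-10.4]'; python3 -c "
from h import *
go([0.5863,-0.0754,0.2],103.2)"
```

```text
clock: 1.0
eef_pos: [0.4522, -0.2041, 0.2585]
tool_rot: [0.745, 0.667, -0.0, 0.0]
ft_force: [0.2, -0.6, 0.3]
grip_width: 0.0851
shift [142.8 119.   58.5] turn -3.26 cur yaw 83.62 pos [ 0.4522 -0.2041  0.2585] t 1.0 z [ 0. -0. -1.]
```

```bash
python3 -m inch '[1,36,30,15,-1, 1,72,60,30,-2, 1,108,90,45,-3, 1,135,113,58,-3.3, 1,135,113,58,-3.3, 1,135,113,58,-3.3]'; python3 - <<'E'
from h import *
go([0.5863,-0.0754,0.2],103.2)
c=camera("wrist");np.savez("w1.npz",**c);cv2.imwrite("pics/w1.png",c["pixels"][:,:,::-1])
c=camera("top");np.savez("top2.npz",**c);cv2.imwrite("pics/t3.png",c["pixels"][:,:,::-1])
E
```

```text
clock: 1.6
eef_pos: [0.5787, -0.084, 0.1998]
tool_rot: [0.621, 0.784, -0.001, -0.001]
ft_force: [-0.6, -0.5, -0.8]
grip_width: 0.0854
shift [ 6.6  9.3 -0.2] turn -0.0 cur yaw 103.18 pos [ 0.5787 -0.084   0.1998] t 1.6 z [-0.003 -0.    -1.   ]
```

View pics/w1.png

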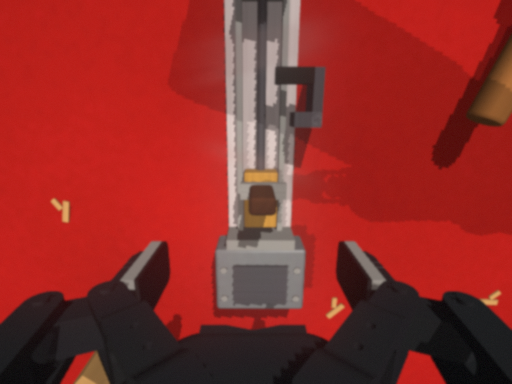

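```bash
python3 - <<'E'
from h import *
c=dict(np.load("w1.npz"));im=c["pixels"][:,:,::-1]
cv2.imwrite("pics/w1a.png",cv2.resize(im[50:250,210:340],None,fx=3,fy=3,interpolation=cv2.INTER_CUBIC))
E
```

```text
(no output)
```

View pics/w1a.png

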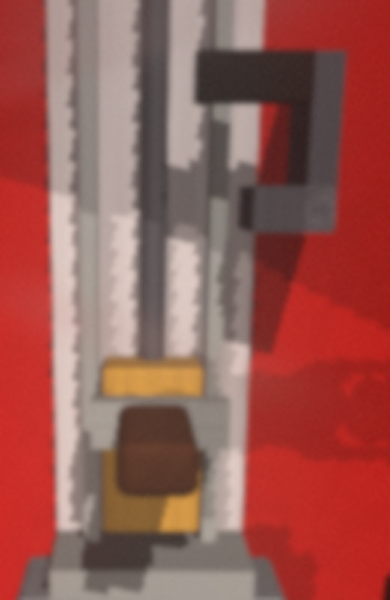

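```bash
cat >> h.py <<'E'
A=np.radians(103.2);U=np.array([np.cos(A),np.sin(A),0]);N=np.array([-U[1],U[0],0]);O=np.array([0.5966,-0.1192,0])
def tr(p): d=np.asarray(p)-O; return np.array([d@U,d@N,d[2]])*1000
def wd(x,y,z): return O+U*x/1000+N*y/1000+np.array([0,0,z/1000])
E
python3 - <<'E'
from h import *
c=dict(np.load("w1.npz"))
f=lambda x,y,z:tr(ray(c,210+(x+.5)/3-.5,50+(y+.5)/3-.5,z)).round(1)
for k,v in dict(top=(157,470,.078),toprear=(157,445,.078),topfront=(157,495,.078),barrear=(159,397,.035),barL=(90,410,.035),barR=(228,410,.035),pad80=(250,80,.037),pad103=(250,103,.027),pad103b=(250,103,.037),pad50=(250,50,.037),padleft=(197,75,.037),catchfront=(290,232,.037),catchrear=(290,187,.037),catchL=(245,210,.037),spineR=(345,60,.037),plL=(48,200,.004),plR=(246,500,.004),plL2=(57,500,.004),fbot=(150,532,.026)).items(): print(k,f(*v))
go(wd(45,0,114),103.2)
E
```

```text
top [46.   2.8 78. ]
toprear [52.2  2.9 78. ]
topfront [39.7  2.8 78. ]
barrear [53.6  1.1 35. ]
barL [49.8 20.7 35. ]
barR [ 49.8 -18.6  35. ]
pad80 [136.8 -21.3  37. ]
pad103 [132.3 -22.8  27. ]
pad103b [131.3 -21.5  37. ]
pad50 [143.8 -21.   37. ]
padleft [138.   -7.8  37. ]
catchfront [ 99.2 -33.4  37. ]
catchrear [110.7 -32.8  37. ]
catchL [104.9 -21.2  37. ]
spineR [141.4 -45.1  37. ]
plL [107.3  34.    4. ]
plR [ 11.1 -29.2   4. ]
plL2 [11.2 33.7  4. ]
fbot [ 8.8  3.2 26. ]
shift [ 8.  10.  87.1] turn -0.03 cur yaw 103.04 pos [ 0.5784 -0.0854  0.2011] t 1.7 z [-0.001 -0.    -1.   ]
```

```bash
python3 -m inch '[1,8,8,30,0, 1,8,8,65,0, 1,8,8,87,0, 1,8,8,87,0, 0,8,8,87,0, -0.4,8,8,87,0]'; python3 - <<'E'
from h import *
go(wd(45,0,114),103.2)
c=camera("wrist");cv2.imwrite("pics/w2.png",c["pixels"][:,:,::-1])
E
```

```text
clock: 2.3
eef_pos: [0.5861, -0.076, 0.1162]
tool_rot: [0.622, 0.783, 0.001, 0.002]
ft_force: [0.4, -0.1, 0.2]
grip_width: 0.0594
shift [0.6 0.4 2.2] turn -0.03 cur yaw 103.03 pos [ 0.5861 -0.076   0.1162] t 2.3 z [ 0.004 -0.001 -1.   ]
```

View pics/w2.png

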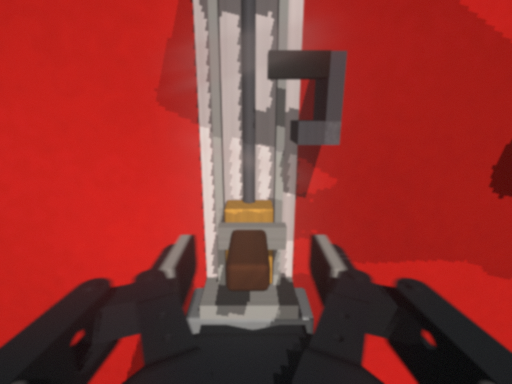

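```bash
python3 -m inch '[-0.3,0,-1.5,1,0, -0.6,0,-1.5,1,0, -1,0,-1.5,1,0, -1,0,-1.5,1,0, -1,0,-1.5,1,0, -1,0,-1.5,1,0]'; python3 - <<'E'
from h import *
go(wd(45,0,114),103.2)
print(sensors.get_obs()["ft_force"]@N)
E
```

```text
clock: 2.95
eef_pos: [0.5839, -0.0755, 0.1139]
tool_rot: [0.622, 0.783, 0.0, 0.001]
ft_force: [-1.8, -0.1, 6.0]
grip_width: 0.0191
shift [-0.4  2.4 -0. ] turn -0.02 cur yaw 103.1 pos [ 0.5839 -0.0755  0.1139] t 2.95 z [ 0.001 -0.    -1.   ]
1.765895207203769
```

```bash
python3 -m inch '[-1,5,0,0,0, -1,15,0,0,0, -1,26,0,0,0, -1,37,0,0,0, -1,48,0,0,0, -1,59,0,0,0, -1,68,0,0,0, -1,70,0,0,0]'; python3 -m inch '[-1,0,0,0,0, -1,0,0,0,0]'; python3 - <<'E'
from h import *
go(wd(125,0,114),103.2)
o=sensors.get_obs()["ft_force"];print(o@U,o@N,o[2])
c=camera("wrist");cv2.imwrite("pics/w3.png",c["pixels"][:,:,::-1])
E
```

```text
clock: 3.75
eef_pos: [0.5685, -0.0083, 0.1139]
tool_rot: [0.622, 0.783, -0.001, 0.002]
ft_force: [1.1, -7.8, 4.8]
grip_width: 0.0191
clock: 3.95
eef_pos: [0.5686, -0.009, 0.1139]
tool_rot: [0.622, 0.783, -0.001, 0.003]
ft_force: [0.4, -5.7, 4.7]
grip_width: 0.0191
shift [11.3  2.  -0.2] turn -0.03 cur yaw 103.04 pos [ 0.5686 -0.009   0.1139] t 3.95 z [ 0.003 -0.005 -1.   ]
-5.678934168826875 0.9101990057237785 4.704009384877576
```

View pics/w3.png

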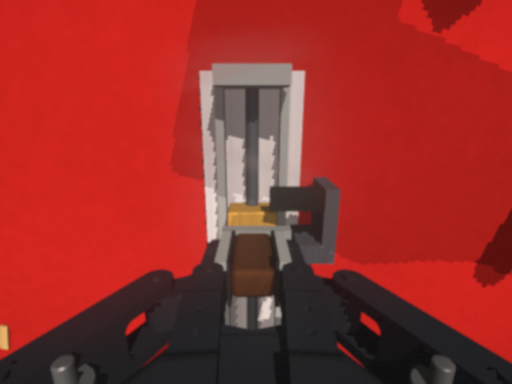

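```bash
f(){ python3 -c "
from h import *
o=sensors.get_obs();F=o['ft_force'];print('F',(F@U).round(2),(F@N).round(2),'x',tr(o['eef_pos']).round(2))"; }
python3 -m inch '[-1,2,0,0,0, -1,4,0,0,0, -1,6,0,0,0, -1,7,0,0,0, -1,7,0,0,0]'>/dev/null; f
python3 -m inch '[-1,0.5,0,0,0, -1,1,0,0,0, -1,1,0,0,0]'>/dev/null; f
```

```text
F -6.64 1.08 x [120.47   2.08 113.88]
F -7.21 1.76 x [121.4    2.08 113.88]
```

```bash
f(){ python3 -c "
from h import *
o=sensors.get_obs();F=o['ft_force'];print('F',(F@U).round(2),(F@N).round(2),'x',tr(o['eef_pos']).round(2))"; }
python3 -m inch '[-1,0.5,0,0,0, -1,1,0,0,0, -1,1,0,0,0]'>/dev/null; f
python3 -m inch '[-1,0.5,0,0,0, -1,0.8,0,0,0, -1,0.8,0,0,0]'>/dev/null; f
python3 -c "
from h import *
c=camera('wrist');cv2.imwrite('pics/w4.png',cv2.resize(c['pixels'][150:300,180:360,::-1],None,fx=4,fy=4,interpolation=cv2.INTER_CUBIC))"
```

```text
F -7.73 0.81 x [122.34   2.05 113.91]
F -7.66 1.49 x [123.12   2.06 113.9 ]
```

View pics/w4.png

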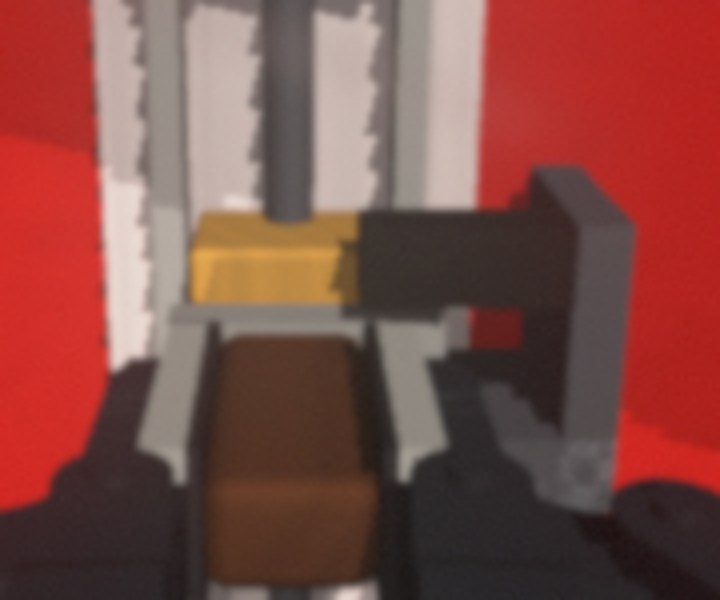

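```bash
cat > f.py <<'E'
from h import *
o=sensors.get_obs();F=o['ft_force'];print('F',(F@U).round(2),(F@N).round(2),F[2].round(1),'x',tr(o['eef_pos']).round(2),o['clock'],o['grip_width'].round(4))
E
python3 -m inch '[-1,0.5,0,0,0, -1,0.5,0,0,0]'>/dev/null; python3 f.py
python3 -m inch '[-1,0.5,0,0,0, -1,0.5,0,0,0]'>/dev/null; python3 f.py

```

```text
Traceback (most recent call last):
  File "f.py", line 2, in <module>
    o=sensors.get_obs();F=o['ft_force'];print('F',(F@U).round(2),(F@N).round(2),F[2].round(1),'x',tr(o['eef_pos']).round(2),o['clock'],o['grip_width'].round(4))
                                                                                                                                       ^^^^^^^^^^^^^^^^^^^^^
AttributeError: 'float' object has no attribute 'round'
Traceback (most recent call last):
  File "f.py", line 2, in <module>
    o=sensors.get_obs();F=o['ft_force'];print('F',(F@U).round(2),(F@N).round(2),F[2].round(1),'x',tr(o['eef_pos']).round(2),o['clock'],o['grip_width'].round(4))
                                                                                                                                       ^^^^^^^^^^^^^^^^^^^^^
AttributeError: 'float' object has no attribute 'round'
```

```bash
sed -i "s/o\['grip_width'\].round(4)/round(float(o['grip_width']),4)/" f.py; python3 f.py

```

```text
F -7.06 1.75 4.7 x [124.12   2.08 113.88] 5.85 0.019
```

```bash

python3 -m inch '[-1,0.5,0,0,0, -1,0.5,0,0,0]'>/dev/null; python3 f.py

```

```text
F -7.42 1.01 4.3 x [124.6    2.06 113.91] 6.05 0.0194
```

```bash

python3 -m inch '[-1,0.5,0,0,0, -1,0.5,0,0,0]'>/dev/null; python3 f.py

```

```text
F -6.68 0.85 5.0 x [125.1    2.03 113.91] 6.25 0.0195
```

```bash

python3 -m inch '[-1,0.5,0,0,0, -1,0.5,0,0,0]'>/dev/null; python3 f.py
python3 -c "
from h import *
c=camera('wrist');cv2.imwrite('pics/w5.png',cv2.resize(c['pixels'][150:300,180:360,::-1],None,fx=4,fy=4,interpolation=cv2.INTER_CUBIC))"
```

```text
F -8.07 0.68 5.5 x [125.6    2.03 113.87] 6.45 0.0192
```

View pics/w5.png

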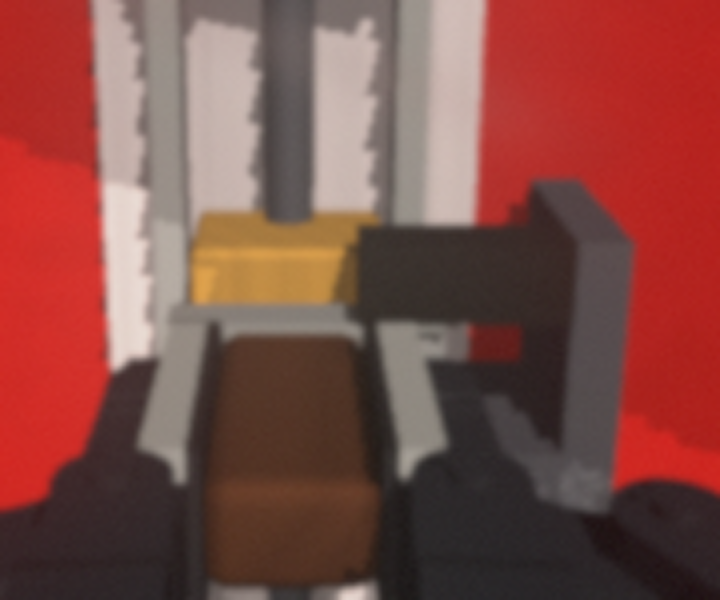

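```bash

python3 -m inch '[-1,0.5,0,0,0, -1,0.5,0,0,0]'>/dev/null; python3 f.py

```

```text
F -6.94 0.85 4.5 x [126.06   2.05 113.88] 6.7 0.0188
```

```bash

python3 -m inch '[-1,0.5,0,0,0, -1,0.5,0,0,0]'>/dev/null; python3 f.py

```

```text
F -8.57 0.83 4.9 x [126.2    2.08 113.88] 6.9 0.0193
```

```bash

python3 -m inch '[-1,0.5,0,0,0, -1,0.5,0,0,0]'>/dev/null; python3 f.py

```

```text
F -10.04 2.23 3.8 x [126.25   2.06 113.88] 7.1 0.0194
```

```bash

python3 -m inch '[-1,-1,0,0,0, -1,-1,3,0,0, -1,-1,6,0,0, -1,-1,9,0,0, -1,-1,12,0,0, -1,-1,14,0,0, -1,-1,14,0,0]'>/dev/null; python3 f.py

```

```text
F -7.1 2.51 6.2 x [125.98 -11.65 113.87] 7.8 0.0191
```

```bash

python3 -m inch '[-1,-1.5,0,0,0, -1,-3,0,0,0, -1,-4.5,0,0,0, -1,-6,0,0,0, -1,-7,0,0,0, -1,-7.5,0,0,0, -1,-7.5,0,0,0]'>/dev/null; python3 f.py
python3 -c "
from h import *
c=camera('wrist');cv2.imwrite('pics/w6.png',cv2.resize(c['pixels'][150:300,180:360,::-1],None,fx=4,fy=4,interpolation=cv2.INTER_CUBIC))"
```

```text
F -5.55 2.22 6.4 x [118.91 -11.6  113.89] 8.5 0.0193
```

View pics/w6.png

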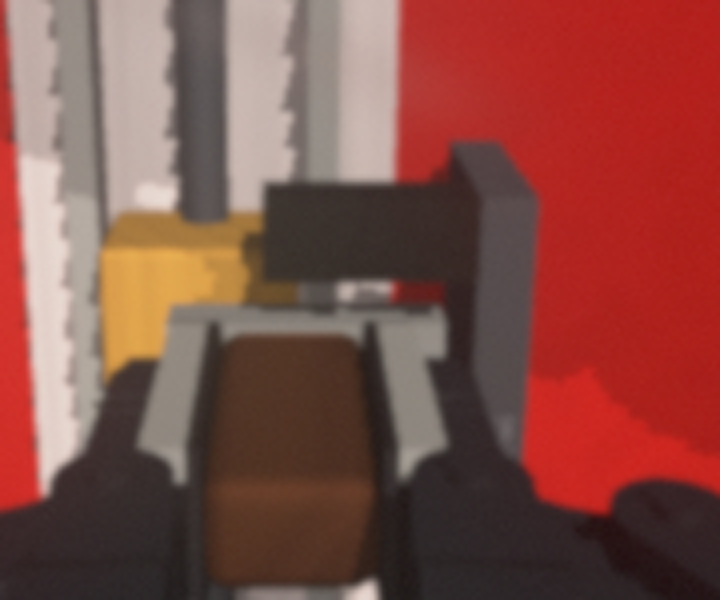

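```bash

python3 -m inch '[-1,-0.5,0,0,0, -1,-1,0,0,0, -1,-1,0,0,0]'>/dev/null; python3 f.py

```

```text
F -3.72 1.61 6.1 x [118.76 -11.59 113.89] 8.85 0.0192
```

```bash

python3 -m inch '[-0.7,-0.5,0,0,0, -0.4,-0.5,0,0,0, 0,-0.5,0,0,0, 0.5,-0.5,0,-20,0, 1,-0.5,0,-60,0, 1,-0.5,0,-100,0, 1,-0.5,0,-110,0]'>/dev/null; python3 f.py
python3 -c "
from h import *
c=camera('wrist');np.savez('w7.npz',**c);cv2.imwrite('pics/w7.png',c['pixels'][:,:,::-1])
go([0.5941,0.2785,0.2],55.5-90)
go([0.5941,0.2785,0.2],55.5)
print(sensors.get_obs()['joint_pos'])"
```

```text
F -0.23 -0.81 1.0 x [119.27 -13.62 227.61] 9.55 0.085
shift [268.6  74.3  27.6] turn 22.94 cur yaw 103.13 pos [0.5825 0.     0.2274] t 9.6 z [ 0.008  0.    -1.   ]
shift [268.6  74.3  27.6] turn 7.94 cur yaw 103.13 pos [0.5825 0.     0.2274] t 9.6 z [ 0.008  0.    -1.   ]
[-1.59585105e-04  4.39241382e-01  8.70304664e-02  1.21077942e+00
  4.57813290e-04  1.34153096e+00]
```

View pics/w7.png

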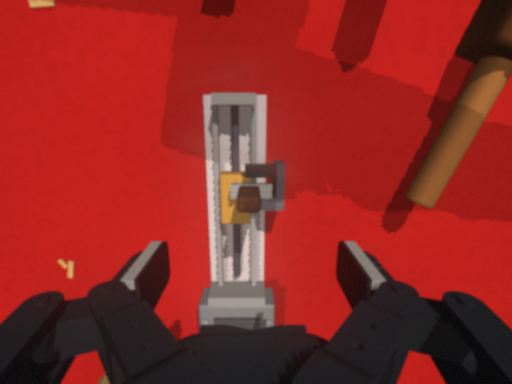

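```bash
sed -i 's/^A=.*/A=np.radians(102.95);U=np.array([np.cos(A),np.sin(A),0]);N=np.array([-U[1],U[0],0]);O=np.array([0.5941,-0.1198,0])/' h.py
python3 -m inch '[0.3,35,9,0,-1.2, 0.3,75,20,0,-2.4, 0.3,115,31,0,-3.6, 0.3,155,42,0,-4.8, 0.3,195,53,5,-6, 0.3,235,65,10,-7.1, 0.3,265,75,20,-7.1, 0.3,268,76,25,-7.1]'
python3 -m inch '[0.3,0,0,0,0,0.3,0,0,0,0]'
python3 -c "
from h import *
c=camera('wrist');np.savez('w8.npz',**c);cv2.imwrite('pics/w8.png',c['pixels'][:,:,::-1])
go([0.592,0.278,0.2],145.5)"
```

```text
clock: 10.4
eef_pos: [0.5922, 0.2819, 0.1945]
tool_rot: [0.292, 0.956, -0.001, -0.002]
ft_force: [0.6, -0.9, 0.1]
grip_width: 0.0557
clock: 10.6
eef_pos: [0.5932, 0.2768, 0.1967]
tool_rot: [0.295, 0.955, -0.001, -0.001]
ft_force: [0.2, -0.2, -0.1]
grip_width: 0.0555
shift [ 2.2  0.3 -2.5] turn 0.02 cur yaw 145.61 pos [0.5936 0.2765 0.1975] t 10.65 z [-0.001 -0.001 -1.   ]
```

View pics/w8.png

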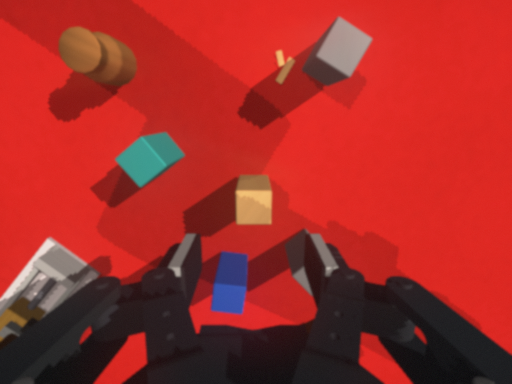

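```bash
python3 -c "
from h import *
c=dict(np.load('w8.npz'))
p=ray(c,254,209.5,.06);print(p)
print([ray(c,*q,.06).round(4) for q in [(236,196),(271,196),(272,224),(236,224)]])
go([p[0],p[1],0.101],145.5)"
```

```text
[0.59379681 0.27769157 0.06      ]
[array([0.5771, 0.2725, 0.06  ]), array([0.5921, 0.2944, 0.06  ]), array([0.6116, 0.2826, 0.06  ]), array([0.5957, 0.2593, 0.06  ])]
shift [ 0.5  1.2 96.5] turn 0.02 cur yaw 145.61 pos [0.5936 0.2765 0.1975] t 10.65 z [-0.001 -0.001 -1.   ]
```

```bash

python3 -m inch '[0.3,0.5,1,30,0, 0.3,0.5,1,65,0, 0.3,0.5,1,96,0, 0.3,0.5,1,96,0, -0.3,0.5,1,96,0, -1,0.5,1,96,0, -1,0.5,1,96,0, -1,0.5,1,96,0]'
python3 -m inch '[-1,0,0,0,0, -1,0,0,-30,0, -1,0,0,-70,0, -1,0,0,-85,0, -1,0,0,-85,0]'
python3 -c "
from h import *
c=camera('wrist');cv2.imwrite('pics/w9.png',c['pixels'][:,:,::-1])
p=wd(17,0,190);go(p,102.95)"
```

```text
clock: 11.45
eef_pos: [0.5953, 0.2793, 0.1045]
tool_rot: [0.295, 0.956, 0.001, 0.002]
ft_force: [-0.2, -1.5, 4.6]
grip_width: 0.0271
clock: 11.95
eef_pos: [0.5955, 0.2799, 0.1911]
tool_rot: [0.295, 0.956, 0.003, 0.003]
ft_force: [0.8, 0.9, -0.2]
grip_width: 0.0271
shift [-212.1 -318.5   -2. ] turn 7.13 cur yaw 145.71 pos [0.5945 0.2794 0.1886] t 12.0 z [ 0.003  0.002 -1.   ]
```

View pics/w9.png

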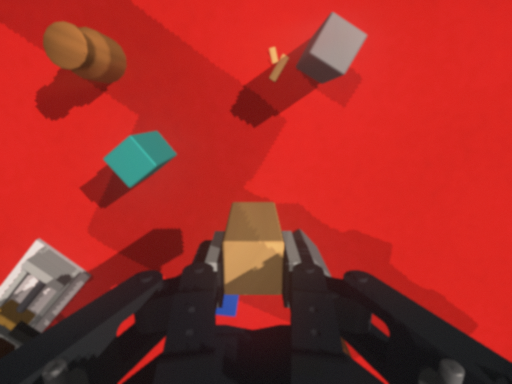

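```bash

python3 -m inch '[-1,-13,-20,-20,0.3, -1,-36,-54,-30,1.2, -1,-62,-92,-30,2.4, -1,-88,-132,-30,3.6, -1,-114,-171,-30,4.8, -1,-140,-210,-30,6, -1,-166,-249,-30,7.1, -1,-190,-285,-30,7.1]'
python3 -c "
from h import *
p=wd(17,0,190);go(p,102.95)"
```

```text
clock: 12.8
eef_pos: [0.5888, -0.0655, 0.2147]
tool_rot: [0.623, 0.782, -0.001, -0.002]
ft_force: [0.4, 0.1, -0.3]
grip_width: 0.0269
shift [-37.2  -6.9  24.6] turn 0.0 cur yaw 102.97 pos [ 0.5888 -0.0655  0.2147] t 12.8 z [-0.004  0.    -1.   ]
```

```bash

python3 -m inch '[-1,-15,-3,0,0, -1,-32,-5,0,0, -1,-33,-5,15,0, -1,-33,-5,25,0, -1,-33,-5,25,0]'
python3 -c "
from h import *
p=wd(17,0,107);go(p,102.95)
c=camera('wrist');cv2.imwrite('pics/w10.png',c['pixels'][:,:,::-1])"
```

```text
clock: 13.3
eef_pos: [0.5915, -0.0957, 0.1892]
tool_rot: [0.621, 0.784, -0.001, -0.002]
ft_force: [-0.5, 0.0, -1.3]
grip_width: 0.0272
shift [-7.2 -2.5 82.2] turn 0.04 cur yaw 103.18 pos [ 0.5915 -0.0957  0.1892] t 13.3 z [-0.005  0.001 -1.   ]
```

View pics/w10.png

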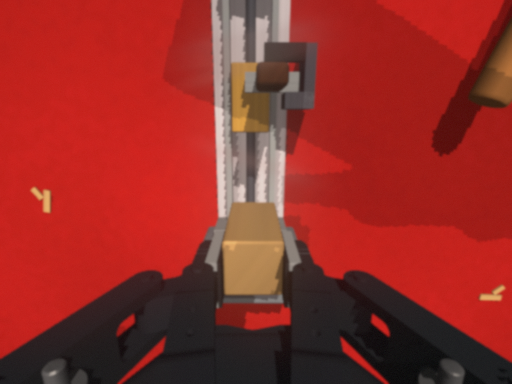

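```bash

python3 -m inch '[-1,-3,-1,15,0, -1,-6,-2.5,35,0, -1,-6,-2.5,55,0, -1,-6,-2.5,62,0, -1,-6,-2.5,62,0, -1,-6,-2.5,62,0]'
python3 -c "
from h import *
p=wd(18,0,107);go(p,102.95)
c=camera('wrist');cv2.imwrite('pics/w11.png',c['pixels'][:,:,::-1])"; python3 f.py
```

```text
clock: 13.95
eef_pos: [0.5924, -0.1029, 0.1308]
tool_rot: [0.622, 0.783, 0.0, 0.001]
ft_force: [0.1, 0.3, 0.4]
grip_width: 0.0274
shift [ 1.1 -2.2 23.8] turn 0.03 cur yaw 103.15 pos [ 0.5924 -0.1029  0.1308] t 13.95 z [ 0.001 -0.    -1.   ]
F 0.16 0.82 -0.2 x [ 16.69  -2.38 131.22] 14.0 0.027
```

View pics/w11.png

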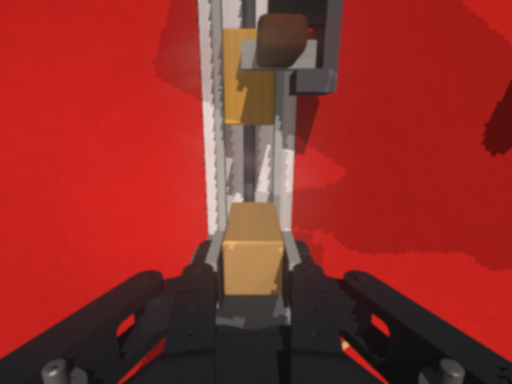

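```bash

python3 -m inch '[-1,2,-2.3,0,0, -1,2,-2.3,0,0, -1,2,-2.3,5,0, -1,2,-2.3,10,0, -1,2,-2.3,10,0]'; python3 f.py
```

```text
clock: 14.5
eef_pos: [0.5883, -0.1017, 0.1188]
tool_rot: [0.622, 0.783, -0.0, -0.001]
ft_force: [-0.8, -0.3, -0.7]
grip_width: 0.0272
F -0.09 0.84 -0.7 x [ 18.9    1.56 118.79] 14.5 0.0272
```

```bash

python3 -m inch '[-1,0,1.2,0,0, -1,0,1.2,0,0, -1,0,1.2,0,0]'; python3 f.py; python3 -m inch '[-1,0,0,0,0, -1,0,0,0,0]'>/dev/null;python3 f.py
```

```text
clock: 14.8
eef_pos: [0.5904, -0.1016, 0.12]
tool_rot: [0.622, 0.783, 0.0, 0.0]
ft_force: [-0.3, -0.7, 0.5]
grip_width: 0.0271
F -0.62 0.41 0.5 x [ 18.6   -0.47 119.97] 14.8 0.0271
F -0.13 -0.3 -0.6 x [ 18.64  -0.38 120.01] 15.0 0.027
```

```bash

python3 -m inch '[-1,0,-0.3,3,0, -1,0,-0.3,6,0, -1,0,-0.3,8,0, -1,0,-0.3,10,0, -1,0,-0.3,10,0, -1,0,-0.3,10,0]'>/dev/null; python3 f.py; python3 -m inch '[-1,0,0,1,0, -1,0,0,2,0, -1,0,0,2,0]'>/dev/null;python3 f.py
```

```text
F 0.16 0.16 -0.6 x [1.869e+01 2.000e-02 1.098e+02] 15.6 0.0269
F -0.02 0.44 2.9 x [ 18.63  -0.16 108.49] 15.9 0.0268
```

```bash

python3 -m inch '[-0.2,0,0,0,0, 0.1,0,0,0,0, 0.3,0,0,0,0, 0.3,0,0,-20,0, 0.3,0,0,-60,0, 0.3,0,0,-95,0, 0.3,0,0,-95,0]'>/dev/null; python3 f.py
python3 -c "
from h import *
c=camera('wrist');cv2.imwrite('pics/w12.png',c['pixels'][:,:,::-1])
b=np.array([0.4663,-0.3019])-0.0012*np.array([1,0])
for y in (62,152): go([b[0],b[1],0.2],y)"
```

```text
F -0.18 -0.02 -0.1 x [ 17.45  -2.89 208.88] 16.6 0.0555
shift [-166.  -168.8    5.5] turn 6.85 cur yaw 103.1 pos [ 0.5918 -0.1019  0.2062] t 16.65 z [ 0.007 -0.001 -1.   ]
shift [-166.  -168.8    5.5] turn -8.15 cur yaw 103.1 pos [ 0.5918 -0.1019  0.2062] t 16.65 z [ 0.007 -0.001 -1.   ]
```

View pics/w12.png

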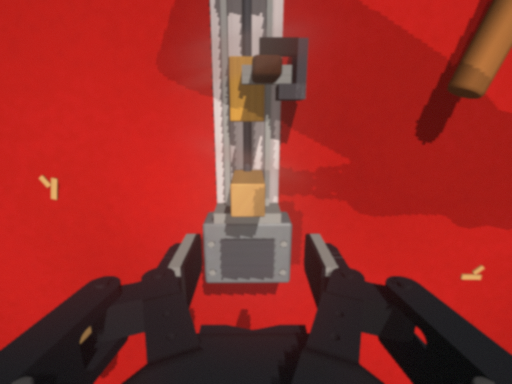

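```bash

python3 -m inch '[0.3,-28,-28,0,1, 0.3,-58,-59,0,2.2, 0.3,-90,-91,0,3.5, 0.3,-122,-123,0,4.8, 0.3,-150,-152,3,6.1, 0.3,-166,-169,5,6.85, 0.3,-166,-169,5,6.85, 0.3,-166,-169,5,6.85]'>/dev/null
python3 -m inch '[0.3,0,0,0,0]'>/dev/null
python3 -c "
from h import *
c=camera('wrist');np.savez('w13.npz',**c);cv2.imwrite('pics/w13.png',c['pixels'][:,:,::-1])
go([0.4650,-0.3019,0.2],62)"
```

```text
shift [-0.4  2.  -2.5] turn 0.02 cur yaw 62.12 pos [ 0.4635 -0.3006  0.1975] t 17.6 z [-0.     0.001 -1.   ]
```

View pics/w13.png

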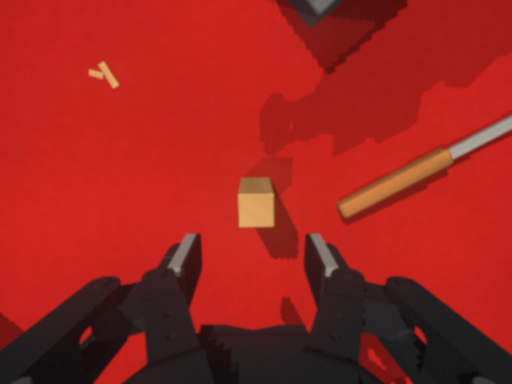

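```bash
python3 -c "
from h import *
c=dict(np.load('w13.npz'))
p=ray(c,256,210,.06);print(p, ray(c,342,212,.02)-p)
print([ray(c,*q,.06).round(4) for q in [(239,194),(273,194),(275,227),(239,227)]])
go([p[0],p[1],0.101],62.1)"
```

```text
[ 0.46503406 -0.30217304  0.06      ] [ 0.06327401 -0.0513336  -0.04      ]
[array([ 0.4596, -0.2848,  0.06  ]), array([ 0.4824, -0.2969,  0.06  ]), array([ 0.4717, -0.3217,  0.06  ]), array([ 0.4466, -0.3084,  0.06  ])]
shift [-0.7  2.2 96.5] turn 0.0 cur yaw 62.12 pos [ 0.4635 -0.3006  0.1975] t 17.6 z [-0.     0.001 -1.   ]
```

```bash

python3 -m inch '[0.3,-0.5,1.5,30,0, 0.3,-0.5,1.5,65,0, 0.3,-0.5,1.5,95,0, 0.3,-0.5,1.5,95,0, -0.3,-0.5,1.5,95,0, -1,-0.5,1.5,95,0, -1,-0.5,1.5,95,0, -1,-0.5,1.5,95,0]'
python3 -m inch '[-1,0,0,0,0, -1,0,0,-30,0, -1,0,0,-70,0, -1,0,0,-110,0, -1,0,0,-110,0]'
python3 -c "
from h import *
c=camera('wrist');cv2.imwrite('pics/w14.png',c['pixels'][:,:,::-1])
p=wd(51,0,190);go(p,102.95)"
```

```text
clock: 18.4
eef_pos: [0.4653, -0.3033, 0.1049]
tool_rot: [0.857, 0.515, 0.001, 0.002]
ft_force: [0.8, -0.0, 3.9]
grip_width: 0.027
clock: 18.9
eef_pos: [0.4668, -0.3047, 0.2196]
tool_rot: [0.857, 0.515, 0.003, 0.006]
ft_force: [1.2, -1.2, 0.2]
grip_width: 0.0272
shift [261.5  -6.7  26.4] turn -6.83 cur yaw 61.99 pos [ 0.4656 -0.304   0.2167] t 18.95 z [ 0.007 -0.004 -1.   ]
```

View pics/w14.png

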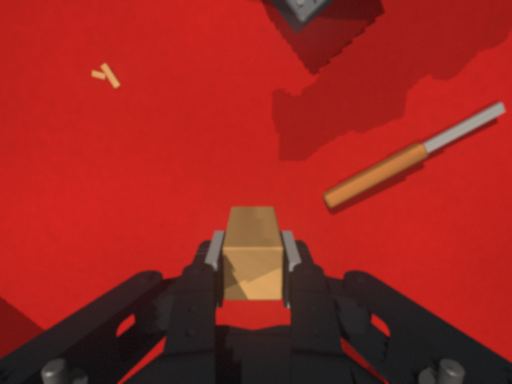

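```bash

python3 -m inch '[-1,30,-1,0,-1, -1,70,-2,0,-2.2, -1,115,-3,0,-3.5, -1,160,-4,0,-4.8, -1,205,-5,0,-6, -1,245,-6,0,-6.83, -1,261,-7,0,-6.83, -1,261,-7,0,-6.83]' >/dev/null
python3 -m inch '[-1,0,0,0,0]' >/dev/null
python3 -c "
from h import *
p=wd(51,0,130);go(p,102.95)
c=camera('wrist');cv2.imwrite('pics/w15.png',c['pixels'][:,:,::-1])"
```

```text
shift [-1.3  3.  81.9] turn -0.0 cur yaw 102.94 pos [ 0.5796 -0.0694  0.2119] t 19.85 z [-0.002 -0.001 -1.   ]
```

View pics/w15.png

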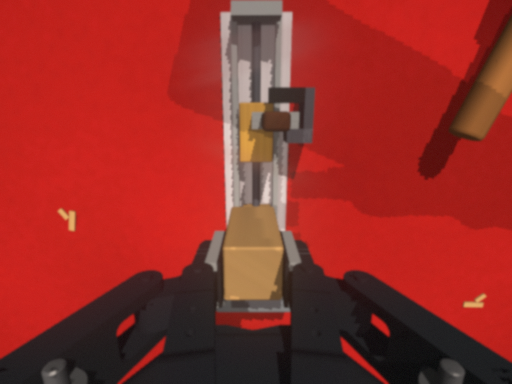

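```bash

python3 -m inch '[-1,-1,1,20,0, -1,-1,2,45,0, -1,-1,2,70,0, -1,-1,2,82,0, -1,-1,2,82,0, -1,-1,2,82,0]' >/dev/null
python3 -m inch '[-1,0,0,0,0, -1,0,0,0,0]' >/dev/null; python3 f.py
```

```text
F -0.22 -0.29 0.1 x [ 51.16  -0.76 132.25] 20.7 0.0271
```

```bash

python3 -m inch '[-1,0,-0.7,4,0, -1,0,-0.7,8,0, -1,0,-0.7,10,0, -1,0,-0.7,12,0, -1,0,-0.7,12,0, -1,0,-0.7,12,0]' >/dev/null;python3 f.py
python3 -c "
from h import *
go(wd(51,0,108.5),102.95)
c=camera('wrist');cv2.imwrite('pics/w16.png',c['pixels'][:,:,::-1])"
```

```text
F -0.67 -0.03 -0.1 x [ 51.63   0.69 118.8 ] 21.3 0.027
shift [-0.6  0.7 10.3] turn 0.01 cur yaw 102.98 pos [ 0.5819 -0.0696  0.1188] t 21.3 z [-0.  0. -1.]
```

View pics/w16.png

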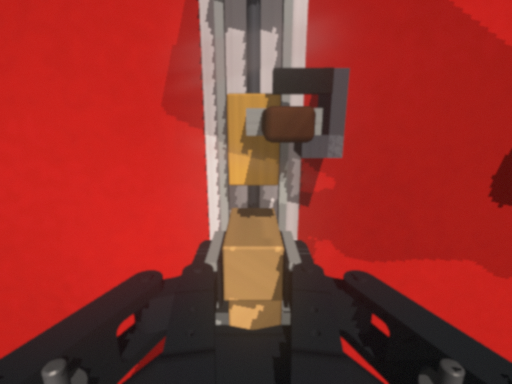

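```bash

python3 -m inch '[-1,0,0.4,3,0, -1,0,0.4,6,0, -1,0,0.4,8,0, -1,0,0.4,9,0, -1,0,0.4,9,0, -1,0,0.4,9,0]' >/dev/null;python3 f.py
python3 -m inch '[-1,0,0,1,0, -1,0,0,1.5,0, -1,0,0,1.5,0]' >/dev/null;python3 f.py
```

```text
F -1.11 0.43 0.2 x [ 51.56   0.24 109.92] 21.95 0.0272
F 0.66 0.01 -0.3 x [ 51.58   0.32 108.34] 22.25 0.0271
```

```bash

python3 -m inch '[-1,0,0,0.5,0, -1,0,0,1,0, -1,0,0,1,0]' >/dev/null;python3 f.py
```

```text
F 0.6 1.17 3.3 x [ 51.55   0.22 107.94] 22.55 0.0273
```

Floor contact. Release and lift.

```bash

python3 -m inch '[-0.2,0,0,0,0, 0.1,0,0,0,0, 0.3,0,0,0,0, 0.3,0,0,-20,0, 0.3,0,0,-60,0, 0.3,10,0,-95,0, 0.3,30,0,-95,0, 0.3,50,0,-95,0]'>/dev/null
python3 -m inch '[0.3,0,6,0,0, 0.3,0,6,0,0, 0.3,0,6,0,0]'>/dev/null; python3 f.py
python3 -c "
from h import *
c=camera('wrist');np.savez('w17.npz',**c);cv2.imwrite('pics/w17.png',c['pixels'][:,:,::-1])"
```

```text
F 0.2 -0.73 -0.2 x [101.04  -5.81 202.  ] 23.65 0.0557
```

View pics/w17.png

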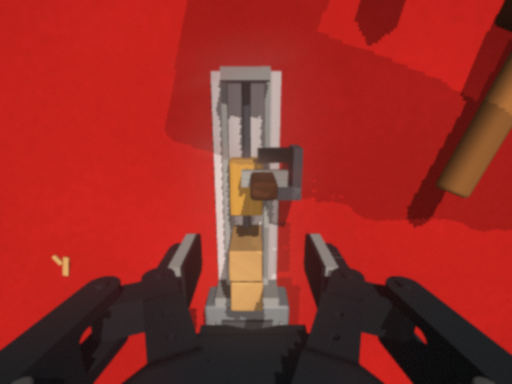

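```bash
python3 -c "
from h import *
go(wd(118.8,-14,114),102.95)"
python3 -m inch '[0.3,9,4,10,0, 0.3,18,8,25,0, 0.3,18,8,45,0, 0.3,18,8,45,0, 0.3,18,8,45,0]'>/dev/null
python3 -c "
from h import *
go(wd(118.8,-14,114),102.95)
c=camera('wrist');np.savez('w18.npz',**c);cv2.imwrite('pics/w18.png',c['pixels'][:,:,::-1])"
```

```text
shift [17.9  8.4 88. ] turn -0.0 cur yaw 102.94 pos [ 0.577  -0.0202  0.202 ] t 23.7 z [-0.001 -0.    -1.   ]
shift [-1.   0.8 42.6] turn 0.0 cur yaw 102.97 pos [ 5.802e-01 -1.000e-04  1.566e-01] t 24.2 z [-0.002  0.    -1.   ]
```

View pics/w18.png

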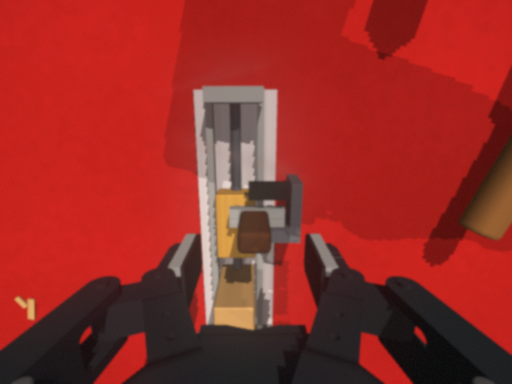

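```bash

python3 -m inch '[0.3,-1,0.8,20,0, 0.3,-1,0.8,38,0, 0.3,-1,0.8,42,0, 0.3,-1,0.8,42,0, -0.4,-1,0.8,42,0, -1,-1,0.8,42,0, -1,-1,0.8,42,0, -1,-1,0.8,42,0]'>/dev/null; python3 f.py
python3 -m inch '[-1,0,0,0,0]'>/dev/null; python3 f.py
```

```text
F -0.29 3.76 6.6 x [118.41 -13.96 116.86] 25.05 0.019
F 0.57 4.96 6.1 x [118.42 -13.92 116.83] 25.15 0.0192
```

```bash

python3 -m inch '[-1,1,0,0,0, -1,2.5,0,0,0, -1,4,0,0,0, -1,4,0,0,0]'>/dev/null; python3 f.py
```

```text
F -7.66 5.52 4.6 x [120.16 -13.95 116.87] 25.55 0.019
```

```bash

python3 -m inch '[-1,1,0,0,0, -1,2,0,0,0, -1,2,0,0,0]'>/dev/null; python3 f.py
```

```text
F -7.6 3.95 4.7 x [122.01 -13.92 116.85] 25.85 0.0193
```

Free of the catch (moved ~3.6 mm back, spring force only). Slide to the middle.

```bash

python3 -m inch '[-1,0,-3,0,0, -1,0,-6,0,0, -1,0,-9,0,0, -1,0,-12,0,0, -1,0,-14,0,0, -1,0,-14,0,0]'>/dev/null; python3 f.py
```

```text
F -7.34 -0.63 0.9 x [121.89  -1.62 116.95] 26.45 0.0189
```

```bash

python3 -m inch '[-1,0,-1,0,0, -1,0,-2,0,0, -1,0,-2,0,0]'>/dev/null; python3 f.py
python3 -c "
from h import *
c=camera('wrist');cv2.imwrite('pics/w19.png',c['pixels'][:,:,::-1])"
```

```text
F -7.75 -1.49 -0.2 x [1.2190e+02 8.0000e-02 1.1696e+02] 26.75 0.0193
```

View pics/w19.png

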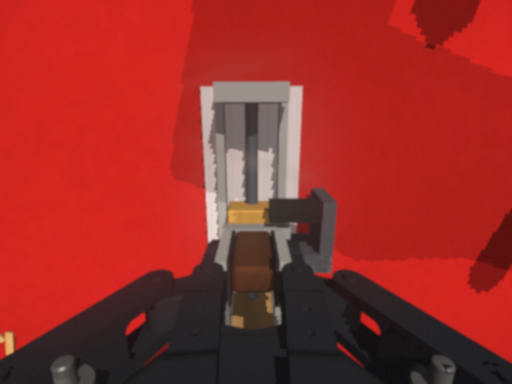

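```bash

python3 -m inch '[-1,-2,0,0,0, -1,-4,0,0,0, -1,-6,0,0,0, -1,-8,0,0,0, -1,-10,0,0,0, -1,-12,0,0,0, -1,-14,0,0,0, -1,-16,0,0,0]'>/dev/null; python3 f.py
python3 -m inch '[-1,-1,0,0,0, -1,-2,0,0,0, -1,-3,0,0,0, -1,-4,0,0,0, -1,-5,0,0,0, -1,-6,0,0,0, -1,-7,0,0,0, -1,-8,0,0,0]'>/dev/null; python3 f.py
python3 -c "
from h import *
for n in('wrist','scene'):
  c=camera(n);cv2.imwrite(f'pics/x_{n}.png',c['pixels'][:,:,::-1])"
```

```text
F -6.95 -0.86 0.7 x [1.0609e+02 8.0000e-02 1.1694e+02] 27.6 0.019
F -4.99 -0.18 0.9 x [9.8370e+01 7.0000e-02 1.1694e+02] 28.4 0.0193
```

View pics/x_wrist.png

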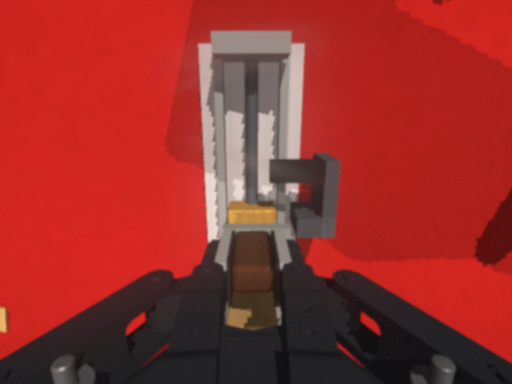

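View pics/x_scene.png

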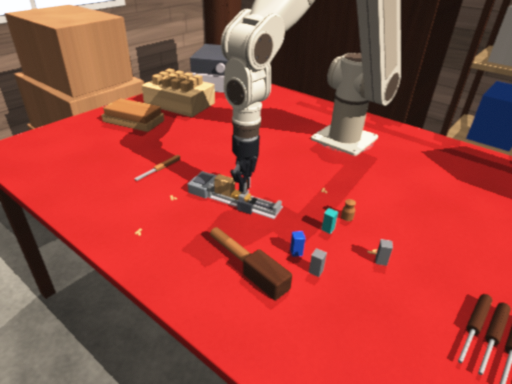

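```bash

python3 -m inch '[-1,-0.7,0,0,0, -1,-1.4,0,0,0, -1,-2.1,0,0,0, -1,-2.8,0,0,0, -1,-3.2,0,0,0, -1,-3.2,0,0,0]'>/dev/null; python3 f.py
python3 -m inch '[-1,-0.5,0,0,0, -1,-1,0,0,0, -1,-1.5,0,0,0, -1,-1.5,0,0,0]'>/dev/null; python3 f.py
```

```text
F -5.62 -2.0 1.0 x [9.5170e+01 7.0000e-02 1.1696e+02] 29.1 0.019
F -6.01 -0.86 0.5 x [9.3770e+01 6.0000e-02 1.1694e+02] 29.5 0.0191
```

```bash

python3 -m inch '[-1,-0.5,0,0,0, -1,-1,0,0,0, -1,-1,0,0,0]'>/dev/null; python3 f.py
python3 -m inch '[-1,-0.5,0,0,0, -1,-1,0,0,0, -1,-1,0,0,0]'>/dev/null; python3 f.py
```

```text
F -6.02 -1.23 4.6 x [ 93.63   0.12 116.91] 29.8 0.019
F -3.71 -0.57 6.7 x [ 93.4    0.21 116.88] 30.1 0.0191
```

```bash

python3 -m inch '[-1,-0.5,0,0,0, -1,-1,0,0,0, -1,-1,0,0,0]'>/dev/null; python3 f.py
python3 -m inch '[-0.6,0,0,0,0, -0.2,0,0,0,0, 0.2,0,0,0,0, 0.3,0,0,0,0, 0.3,0,0,-20,0, 0.3,0,0,-60,0, 0.3,0,0,-90,0, 0.3,0,0,-90,0]'>/dev/null; python3 f.py
python3 -c "
from h import *
c=camera('wrist');np.savez('w20.npz',**c);cv2.imwrite('pics/w20.png',c['pixels'][:,:,::-1])"
```

```text
F -1.37 -1.84 7.0 x [ 93.21   0.2  116.92] 30.4 0.019
F 0.07 -0.74 -0.5 x [ 92.47  -0.74 209.95] 31.2 0.0554
```

View pics/w20.png

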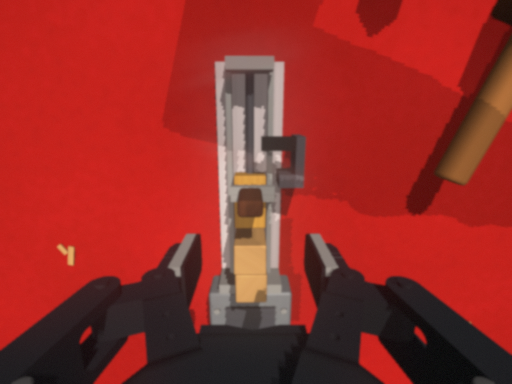

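```bash

python3 -m inch '[0.3,0,-10,-20,0, 0.3,0,-40,-40,0, 0.3,0,-80,-40,0, 0.3,0,-120,-40,0, 0.3,0,-160,-40,0, 0.3,0,-190,-40,0, 0.3,0,-200,-40,0, 0.3,0,-200,-40,0]'
python3 - <<'E'
from h import *
for n in("top","scene"):
    c=camera(n);np.savez(n+"3.npz",**c);im=c["pixels"][:,:,::-1]
    if n=="top": im=cv2.resize(im[175:250,215:355],None,fx=5.6,fy=5.6,interpolation=cv2.INTER_CUBIC)
    else: im=cv2.resize(im[150:240,170:300],None,fx=6,fy=6,interpolation=cv2.INTER_CUBIC)
    cv2.imwrite(f"pics/z_{n}.png",im)
E
```

```text
clock: 32.05
eef_pos: [0.3756, -0.0745, 0.2446]
tool_rot: [0.623, 0.782, -0.0, -0.001]
ft_force: [0.7, -0.3, 0.4]
grip_width: 0.0555
```

View pics/z_top.png

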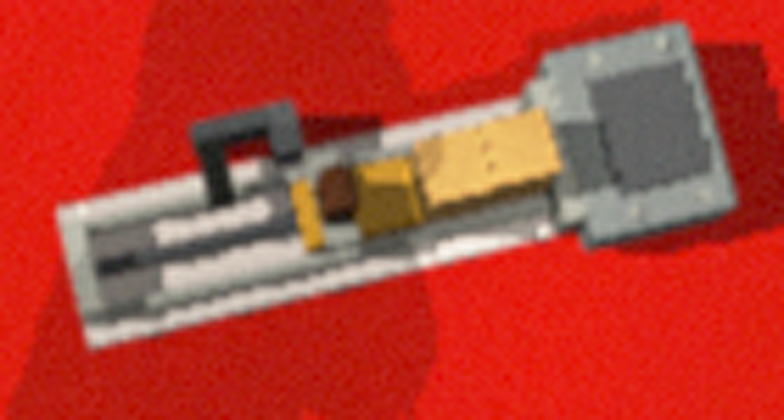

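View pics/z_scene.png

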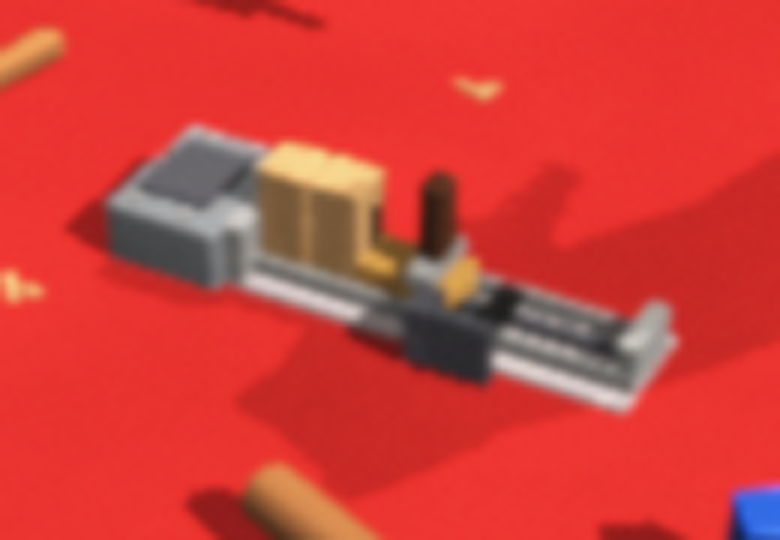

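```bash
python3 - <<'E'
from h import *
c=dict(np.load("top3.npz"))
f=lambda x,y,z:tr(ray(c,215+(x+.5)/5.6-.5,175+(y+.5)/5.6-.5,z)).round(1)
print("post",f(341,188,.078),"was",f(452,156,.078))
print("blank top corners",[f(x,y,.064) for x,y in[(413,143),(548,107),(563,175),(428,208)]])
E
```

```text
post [93.  -1.3 78. ] was [45.6 -3.4 78. ]
blank top corners [array([ 58.1, -14.7,  64. ]), array([ -0.3, -16.2,  64. ]), array([ 1.1, 13. , 64. ]), array([58.9, 13.1, 64. ])]
```

```bash
python3 -c "
from workcell import order; print(order.job_done())"
```

```text
the job is handed in; nothing more can be done
None
```

The feeder is loaded and the job is handed in; the clock read about 32 s of the 72 s allowed. No verdict is reported, so this rests on my own checks.

**What I did**
- I drew the follower back slowly until the bar met the rubber stop. The wrist force read about 10 N there, of which roughly 7–8 N is the spring.
- I slid the handle over, let it rest on the catch, and let go.
- I stood both blanks in the track, then drew the handle back about 4 mm to free it and slid it to the middle.
- I eased the follower forward at about 20 mm/s or slower until it pressed the blanks against the front stop, then released it.

**Last checks (top and scene pictures)**
- **Blanks:** both upright and touching, with their top faces spanning about x = 0 to 58 mm from the front stop.
- **Follower:** the handle is about 47.4 mm back from where it started; about 48 mm is expected with both blanks loaded.
- **Handle:** level with the middle to within about 2 mm.
- **Robot:** clear of everything, with the force reading near zero.
- **Bystanders:** never touched. The turned piece, mallet and chisel looked where they were in the pictures, but I did not measure them.

**Disagreement:** the top camera and the gripper's own position differed by about 2.4 mm across the track. I used the value measured with the gripper closed on the handle. Nothing else failed.

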